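Click the remote control into its charging cradle

TASK

Put the remote control away in its charging cradle: lay it in keys up, with the coloured-key end towards the wall with the brass contacts, and push it down until all four spring clips have snapped over its edges and it lies flat on the bottom. Leave the other things on the desk where they are.

Things in the scene. Friction and masses are not known exactly. Their poses are not given: they have to be found in the camera images.
- remote: dark grey television remote control, 163 mm long (its x), 48 wide (its y), 19 thick, 0.08 to 0.15 kg, lying keys up on the desk. Origin at the centre of its underside; +x points to the transmitter end (red power key in the corner), -x to the end with a row of four small coloured keys; z up out of the keys. Sides straight and upright for the lower 14 mm over the middle 140 mm; top edges bevelled.
- remote_front (a point): point on the remote's underside at its transmitter (power key) end, 81.5 mm from the origin along the remote's +x
- remote_rear (a point): point on the remote's underside at its coloured-key end, 81.5 mm from the origin along the remote's -x
- cradle: grey plastic charging cradle, fixed to the desk, base 163 x 64 mm. Origin on the desk under the middle of the remote's place; x runs along that place, z up. The seated remote has the cradle's heading and its origin straight above the cradle's, 14 mm up. The -x end has the contact wall; the +x end is open and the remote overhangs it by 15 mm. Between the clip pairs (x -34 to +34 mm) the sides are open for fingers.
- seat (a point): middle of the cradle's floor, on which the remote's underside rests when it is home; 14 mm above the cradle's origin, axes as the cradle's
- contact_wall (a point): top of the inner face of the contact wall, 85 mm from the cradle's origin along its -x and 28 mm above the desk; the wall is 60 mm wide with two upright brass contact strips, and the coloured-key end of the remote goes here (3.5 mm of play)
- clips_front (a point): middle of the narrows between the front pair of steel spring clips, at cradle x = +46 mm, 33 mm above the desk. Clips are 24 mm wide along x, 49 mm high above the desk; flared mouth 62 mm wide at the top, narrowing to 42 mm here, undercut below. A remote laid on top rests in the flares, underside about 38 mm above the desk.
- clips_rear (a point): the same for the rear pair, at cradle x = -46 mm. About 8 to 10 N on each pair (15 to 20 N on all four) forces the remote down through the narrows; the resistance then drops and near the floor the clips close over its top edges. Held level it goes straight in; let go on top it can tip on to one long edge, and then the higher edge wants pressing
- clip_front_left (a joint): front left spring clip of the cradle (x = +46 mm pair, +y side): rad it is bent outward; 0 at rest, about 0.12 while the remote is being forced through, back near 0 when it has snapped over the remote
- clip_front_right (a joint): front right spring clip of the cradle (x = +46 mm pair, -y side): rad it is bent outward; 0 at rest, about 0.12 while the remote is being forced through, back near 0 when it has snapped over the remote
- clip_rear_left (a joint): rear left spring clip of the cradle (x = -46 mm pair, +y side): rad it is bent outward; 0 at rest, about 0.12 while the remote is being forced through, back near 0 when it has snapped over the remote
- clip_rear_right (a joint): rear right spring clip of the cradle (x = -46 mm pair, -y side): rad it is bent outward; 0 at rest, about 0.12 while the remote is being forced through, back near 0 when it has snapped over the remote
- mug: green mug, 86 mm across, 96 mm high, standing on the desk; origin under its centre; leave alone
- eraser: blue and white eraser, 52 x 21 x 12 mm, lying on the desk; origin under its centre; leave alone
- parcel_tape: roll of brown parcel tape lying flat, 92 mm across, 48 mm high; origin under its centre; leave alone
- ball_pen: blue ball pen, 145 mm long, lying on the desk; origin under its centre; leave alone

How it is judged:
By the outcome, as a careful person would: the job done as asked, in the order asked, and still so for the second after the job is handed in, with the robot touching nothing.
It also fails if it takes over 61 s, if anything falls off the work surface, if the arm or the gripper's body presses on something with over 40 N, if the wrist force passes 120 N, or if a joint passes its speed limit or range.

ROBOT

A 6-joint arm with a two-finger parallel gripper is mounted at the origin on a cart in front of the work surface, level with it; the furniture and walls round the work are solid. World frame = base frame: x ahead of the robot, y to its left, z up, the work surface at z = 0. Lengths are in m, angles in rad, forces in N, time in s.
With the tool pointing down it reaches from about 0.375 to 0.825 m from the base axis. Payload 5.5 kg.
Tool frame: the origin (TCP) lies between the finger pads; the fingertips stand 8 mm ahead of it and the grasp point (between the pads) lies 11 mm behind it (r.tip_extent is the distance from the TCP to the fingertips, in m); z points along the fingers, y is the line along which they close (so a half turn about z gives the same grasp; the last joint's range is limited). The gripper opens to 85 mm and grips with 20 to 120 N. Pads are 22 mm wide; open, the fingers measure 114 mm over their backs; the gripper's body (76 mm by 85 mm) begins 54 mm behind the grasp point. The pads swing forward as they close: fully open they stand 13 mm farther back than shut.
Start: joints at [1.276, 0.314, -0.047, 1.21, 0, 1.571], TCP at [0.174, 0.574, 0.239] pointing down, gripper open.
Joint ranges: [-2.67, 2.67], [-0.69, 1.73], [-1.03, 1.25], [-2.08, 2.16], [-1.42, 1.45], [-3.14, 3.14]. Speed limits (rad/s): [2.39, 2.39, 3.01, 3.14, 3.14, 3.14].

INTERFACE

Orientations are given as a unit quaternion [w, x, y, z].
In Python, from rig import r, eyes, finish_job, search_frame, place_of gives the robot as it stands.
- The arm moves only by the tool step_arm, never from a script. Its argument "steps" is a list of rows, each a list of 7 numbers: the shift along the tool's x, y, z scaled (see below), then the turn, a rotation vector about the tool's x, y, z scaled (see below), then the closure, from -1 (fully open) to 1 (shut). A call has 1 to 5 rows; each row shifts and turns the commanded pose from where the row before left it, along the tool's axes as they then stand; what a row does not reach is not made up. The controller multiplies each number of a shift by 500 mm and each number of a turn by 90 degrees. A row lasts 1/12 s, in which the tool goes at most 41.7 mm and 7.16 degrees, less where a joint would pass 70% of its speed; a pose out of reach is approached as far as the arm can. A call with a number of a shift or a turn outside -1 to 1 is refused whole. A call with a gripper value outside its range is refused whole. The fingers move at their own pace and stop on an object; "squeeze" is the grip in N (left out, the last holds). Time passes only in rows, so rows that do not move let the fingers close. It gives the time, the measured TCP pose, the force, the opening and the grip force at its end, in the units of the state.
- r.state(): the state, without advancing time (a new reading comes with each control period).
- eyes.grab_frame(name): name is "scene" or "top"; returns a dict with "pixels" (384x512x3 uint8, blue, green, red), "fx", "fy", "cx", "cy" (pixels), "cam_to_world" (4x4, takes a point from camera to world coordinates). Camera axes: x right, y up, looking along -z (the intrinsics and any distortion apply to the point x, -y, -z); pixel columns grow to the right and rows downward; lengths in m; the calibration is good to about 2 mm. A picture is of the moment at which its call begins. There is no depth.
- finish_job(): hands the job in; it is judged then, once.
Trained networks look in a picture, given as the dict that the camera call returned (one of the last four; its "shot" number tells which), for a name from the list of things; names that differ only in an ending like _2 or _b are one class to them, and where a whole thing is asked for, a point or a joint stands for the part that bears it (a point fixed in the world has none). Each returns a list of dicts, best first, with "confidence" (0 to 1); they miss things now and then, are a little off and sometimes report something else, mostly with a low value. They report only what shows in the picture. A call takes as long as a camera call.
- search_frame(target, picture): "centre" ([row, column] in pixels, amid what is visible of it).
- place_of(target, picture): "centre" ([row, column] in pixels: a listed point, or the origin of a listed thing).
The state is a dict: "clock": time; "qpos": joint angles; "dq": joint speeds; "joint_torque": joint torques, N m; "eef_pos": TCP position; "tcp_rot": TCP orientation; "wrist_force": force on the tool from outside, world axes, zero at the start; "torque": the same for the moment, N m; "width": finger opening in m; "gripper_force": force on a finger pad.
Only numpy, scipy, OpenCV 4.12 (cv2) and the standard library are available. Lean on these libraries where they do the work, as an engineer would, in place of code of your own. Each camera call takes 0.05 s, during which the arm holds its last target. There are 200 camera calls.

## Working session

There is one attempt and no reset: what is moved stays moved. The work goes in short steps, Python scripts to look and compute and a tool call to move; the robot and the scene stay as the last step left them, time stands still between calls to the robot, and variables do not carry over. Pictures are saved under pics/ and viewed, at most 10 in all, crops included, and the job is handed in when it is done.

Besides the shell and the picture viewer there is one more tool, called after ">>>" by a JSON object that holds its "method" and its "body". step_arm: Moves the arm, as the interface text tells. Shifts and turns lie within -1 to 1; 1 stands for 500 mm of shift or 90 degrees of turn. Its arguments: {"type":"object","properties":{"steps":{"type":"array"},"squeeze":{"type":"number"}},"required":["steps"]}

```bash
ls; mkdir -p pics
cat > h.py <<'E'
import numpy as np, cv2
from rig import r, eyes, finish_job, search_frame, place_of
def ray(p,rc):
    M=np.array(p["cam_to_world"]); d=np.array([(rc[1]-p["cx"])/p["fx"],-(rc[0]-p["cy"])/p["fy"],-1.])
    return M[:3,3],M[:3,:3]@d
def at(p,rc,z):
    o,d=ray(p,rc); return o+d*(z-o[2])/d[2]
def proj(p,w):
    M=np.array(p["cam_to_world"]); c=M[:3,:3].T@(np.array(w)-M[:3,3]); return [p["cy"]-p["fy"]*c[1]/-c[2],p["cx"]+p["fx"]*c[0]/-c[2]]
E
python3 - <<'E'
from h import *
np.set_printoptions(precision=4,suppress=True)
Z=dict(remote=0,remote_front=0,remote_rear=0,cradle=0,seat=.014,contact_wall=.028,clips_front=.033,clips_rear=.033,mug=0,eraser=0,parcel_tape=0,ball_pen=0)
for n in ("top","scene"):
    p=eyes.grab_frame(n); cv2.imwrite(f"pics/{n}0.png",p["pixels"]); print(n,[k for k in p],np.array(p["cam_to_world"]),p["fx"])
    for k,z in Z.items():
        for q in place_of(k,p)[:2]: print(k,np.round(q["centre"],1),round(q["confidence"],2),at(p,q["centre"],z))
print(r.state())
E
```

```text
pics
top ['pixels', 'fx', 'fy', 'cx', 'cy', 'cam_to_world', 'shot'] [[ 0.0243  0.9905 -0.1354  0.3463]
 [-0.9997  0.0248  0.0018 -0.0814]
 [ 0.0051  0.1353  0.9908  1.4754]
 [ 0.      0.      0.      1.    ]] 415.4655854275466
remote [168.9 205.8] 0.62 [0.6301 0.0803 0.    ]
remote [224.4 314.5] 0.18 [ 0.4396 -0.3131  0.    ]
remote_front [155.2 219.9] 0.55 [0.6819 0.0312 0.    ]
remote_rear [194.7 199.7] 0.79 [0.5357 0.0985 0.    ]
remote_rear [218.7 304.3] 0.48 [ 0.459  -0.2767  0.    ]
cradle [218.6 302.1] 0.57 [ 0.4591 -0.2689  0.    ]
seat [215.9 301.2] 0.71 [ 0.4675 -0.2638  0.014 ]
contact_wall [202.3 283.8] 0.97 [ 0.5126 -0.2007  0.028 ]
clips_front [223.5 315.3] 0.62 [ 0.4407 -0.3106  0.033 ]
clips_rear [208.  291.5] 0.72 [ 0.4927 -0.2274  0.033 ]
mug [216.2 156.1] 0.73 [0.4548 0.25   0.    ]
mug [220.7 301.7] 0.7 [ 0.4516 -0.2675  0.    ]
eraser [189.4 164.6] 0.39 [0.5517 0.2249 0.    ]
parcel_tape [212.3 358.9] 0.68 [ 0.4866 -0.4713  0.    ]
ball_pen [246.1 283.5] 0.62 [ 0.3605 -0.204   0.    ]
scene ['pixels', 'fx', 'fy', 'cx', 'cy', 'cam_to_world', 'shot'] [[ 0.6995  0.5
[... 691 characters left out ...]
ear [255.5 275.6] 0.35 [ 0.4414 -0.2729  0.033 ]
eraser [219.2 275.1] 0.53 [ 0.5365 -0.1879  0.    ]
parcel_tape [309.7 355.3] 0.98 [ 0.4766 -0.4708 -0.    ]
ball_pen [262.  225.7] 0.49 [ 0.3629 -0.1885  0.    ]
{'clock': 1.3, 'qpos': array([ 1.276 ,  0.3135, -0.0471,  1.2102,  0.    ,  1.5708]), 'dq': array([-0.0004,  0.0002, -0.0003,  0.0002, -0.0006,  0.0001]), 'joint_torque': array([  0.0001, -53.9461,  34.0046,   0.002 ,  -0.0004,  -0.    ]), 'eef_pos': array([0.1743, 0.5741, 0.2393]), 'tcp_rot': array([-0.    ,  0.1468,  0.9892, -0.    ]), 'wrist_force': array([-0.1686, -0.3796, -0.2297]), 'torque': array([ 0.0022,  0.0159, -0.0612]), 'gripper_force': 0.0, 'width': 0.08511261934778572}
```

Run:
```python
import cv2
a=cv2.imread("pics/top0.png")[130:270,180:380]; cv2.imwrite("pics/t1.png",cv2.resize(a,None,fx=4,fy=4,interpolation=cv2.INTER_CUBIC))
a=cv2.imread("pics/scene0.png")[125:310,180:380]; cv2.imwrite("pics/s1.png",cv2.resize(a,None,fx=3,fy=3,interpolation=cv2.INTER_CUBIC))
```

```text
(no output)
```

View pics/t1.png

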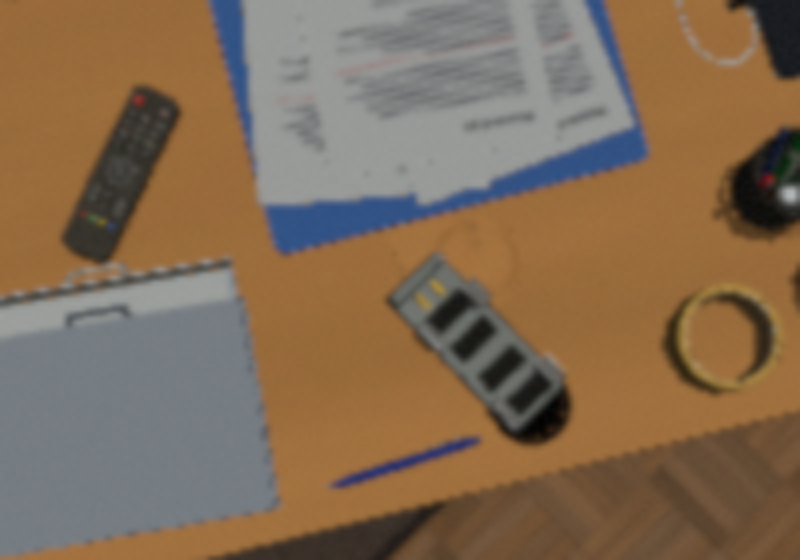

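View pics/s1.png

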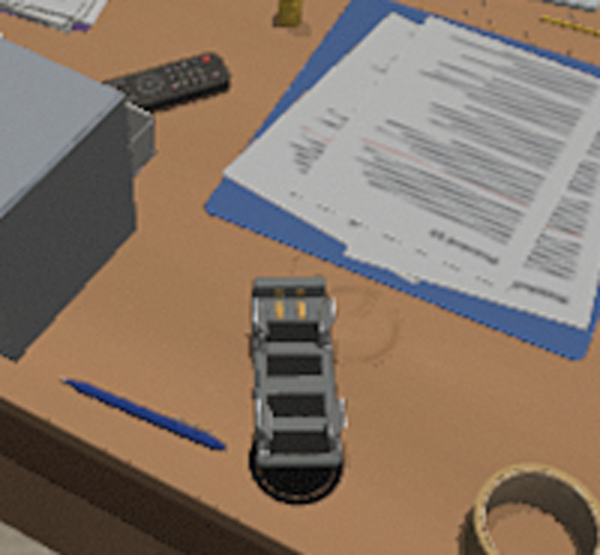

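Run:
```python
import cv2,numpy as np
t=cv2.imread("pics/top0.png");s=cv2.imread("pics/scene0.png")
def big(a,y,x,h,w,f):
    b=cv2.resize(a[y:y+h,x:x+w],None,fx=f,fy=f,interpolation=cv2.INTER_CUBIC)
    for i in range(0,w,5): cv2.putText(b,str(x+i) if i%10==0 else '|',(i*f,8),0,.3,(255,255,255),1)
    for i in range(0,h,5): cv2.putText(b,str(y+i),(0,i*f+4),0,.3,(255,255,255),1)
    return b
# left: top 55x50 ; right: scene 75x45
cv2.imwrite("pics/crad.png",np.hstack([cv2.resize(big(t,190,272,50,50,8),(400,400)),np.zeros((400,0,3),np.uint8),cv2.resize(big(s,212,255,50,50,8),(400,400))]))
cv2.imwrite("pics/full.png",t)
```

```text
(no output)
```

View pics/crad.png

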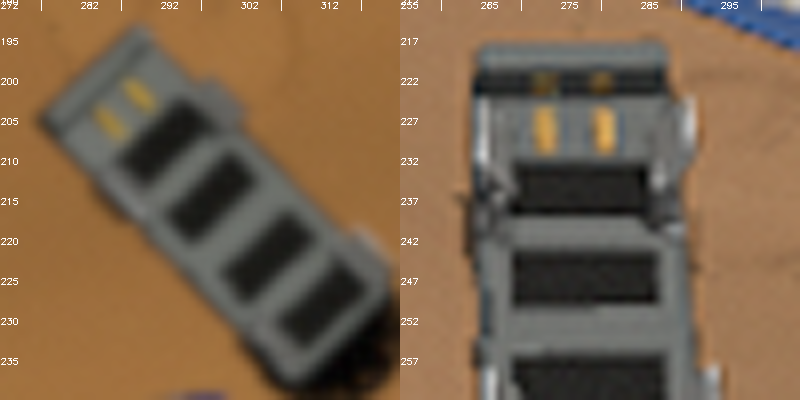

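View pics/full.png

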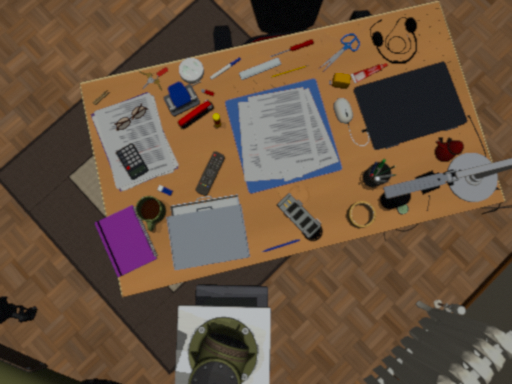

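```bash
cat > f.py <<'E'
from h import *
from scipy.optimize import least_squares
np.set_printoptions(precision=4,suppress=True)
P={n:eyes.grab_frame(n) for n in("top","scene")}
C=[("top",-.0965,.03,.028,193.1,289.5),("top",-.0965,-.03,.028,204.75,276.75),("top",.0665,.032,.014,226,320.75),("top",.0665,-.032,.014,238.75,308.25),
("scene",-.0965,-.03,.028,217.6,264.75),("scene",-.0965,.03,.028,217.25,288.1),("scene",-.085,-.03,.028,220.5,264.5),("scene",-.085,.03,.028,220.5,288.3),
("scene",.0665,-.032,.014,279,267.3),("scene",.0665,.032,.014,279,293.3)]
def res(v,C):
    c,s=np.cos(v[2]),np.sin(v[2]); return np.array([np.subtract(proj(P[n],[v[0]+c*x-s*y,v[1]+s*x+c*y,z]),[a,b]) for n,x,y,z,a,b in C])
for nm,CC in(("all",C),("top",C[:4]),("scene",C[4:])):
    o=least_squares(lambda v:res(v,CC).ravel(),[.462,-.266,-2.26],loss="soft_l1"); print(nm,o.x[:2],np.degrees(o.x[2])); 
    if nm=="all": print(res(o.x,C))
# remote
for n in P:
    g=P[n]["pixels"]; hsv=cv2.cvtColor(g,cv2.COLOR_BGR2HSV); m=(g.max(2)<90).astype(np.uint8)
    if n=="scene": m[:, :0]=0
    # light brown desk has r high
    m=((g[:,:,2].astype(int)-g[:,:,0]<35)&(g[:,:,2]<115)).astype(np.uint8)
    q=proj(P[n],[.609,.065,.019]); k,l,st,ce=cv2.connectedComponentsWithStats(m)
    i=l[int(q[0]),int(q[1])]; cnt=cv2.findContours((l==i).astype(np.uint8),0,1)[0][0]
    print(n,q,i,st[i],ce[i])
    if n=="top":
        pts=np.array([at(P[n],(b,a),.010)[:2] for a,b in np.argwhere(l==i)[:,::-1]])
        (cx,cy),wh,ang=cv2.minAreaRect((pts*1000).astype(np.float32)); print(cx,cy,wh,ang,"mean",pts.mean(0)); u=np.linalg.svd(pts-pts.mean(0))[2][0]; print("axis",np.degrees(np.arctan2(u[1],u[0])))
# box corner height
from numpy.linalg import lstsq
A=[];b=[]
for n,rc in(("top",(195.5,238)),("scene",(158.3,222.7))):
    o,d=ray(P[n],rc); d/=np.linalg.norm(d); M=np.eye(3)-np.outer(d,d); A.append(M); b.append(M@o)
x=lstsq(np.vstack(A),np.hstack(b),rcond=None)[0]; print("box corner",x,at(P["scene"],(203,225),0))
print("near corner",at(P["top"],(256,249.5),x[2]), "tip",r.tip_extent)
E
python3 f.py
```

```text
all [ 0.4584 -0.266 ] -135.35964667062427
[[-0.703  -0.2105]
 [-0.7392  0.2208]
 [ 0.0426  0.7455]
 [-0.1612  0.2257]
 [-0.6214 -0.7178]
 [-0.4331  0.0932]
 [ 0.2062 -0.3385]
 [ 0.0434  0.2264]
 [ 0.5088 -2.2644]
 [ 0.3203  0.6039]]
top [ 0.4571 -0.2652] -135.15061903741267
scene [ 0.4593 -0.2666] -134.99882800508553
top [np.float64(173.8184022668317), np.float64(209.32258294362842)] 57 [196 152  28  44 530] [209.7283 173.6208]
612.8429565429688 63.98902130126953 (45.163089752197266, 158.4932861328125) 65.93165588378906 mean [0.6115 0.0644]
axis 156.40033773330768
scene [np.float64(153.05677737969341), np.float64(227.7885914078306)] 69 [  63  124  194  122 5753] [172.129  194.4133]
box corner [ 0.5128 -0.0385  0.1343] [ 0.4836 -0.0562  0.    ]
near corner [ 0.3253 -0.0848  0.1343] tip 0.008
```

>>> {"method": "step_arm", "body": {"steps": [[0,0,0,0,0,0.077,-1],[-0.067,-0.032,0,0,0,0,-1],[-0.067,-0.032,0,0,0,0,-1],[-0.067,-0.032,0,0,0,0,-1],[-0.067,-0.032,0,0,0,0,-1]]}}

```text
clock: 1.82
eef_pos: [0.2717, 0.4603, 0.2393]
tcp_rot: [0.0, 0.206, 0.979, 0.0]
wrist_force: [1.0, -0.2, 0.6]
width: 0.0854
gripper_force: 0.0
```

```bash
cat > t.py <<'E'
from h import *
import sys
from scipy.spatial.transform import Rotation as R
np.set_printoptions(precision=4,suppress=True)
def rel(x,y,z,yaw):  # yaw (deg) = heading of tool y
    s=r.state(); q=s["tcp_rot"]; T=R.from_quat([q[1],q[2],q[3],q[0]]).as_matrix()
    h=np.degrees(np.arctan2(T[1,1],T[0,1])); d=np.array([x,y,z])-s["eef_pos"]
    print("pos",s["eef_pos"],"yheading",h,"down",T[:,2],"q",s["qpos"],"F",s["wrist_force"],"w",s["width"],s["gripper_force"],s["clock"])
    print("shift units (tool now)",T.T@d/.5,"turn z units",-(yaw-h)/90)
if __name__=="__main__": rel(*map(float,sys.argv[1:]))
E
python3 t.py .612 .064 .2 66.2
python3 - <<'E'
from h import *
p=eyes.grab_frame("top");print(p["cx"],p["cy"])
E
```

```text
pos [0.2717 0.4603 0.2393] yheading 66.23892247757425 down [ 0.0002  0.0001 -1.    ] q [ 1.0377  0.1903 -0.207   1.1734 -0.0001  1.4524] F [ 0.9578 -0.1767  0.5585] w 0.08544101195625259 0.0 1.8167
shift units (tool now) [-0.9423 -0.4512  0.0786] turn z units 0.0004324719730471808
250.75372304629144 192.59943533901478
```

>>> {"method": "step_arm", "body": {"steps": [[-0.067,-0.032,0,0,0,0,-1],[-0.067,-0.032,0,0,0,0,-1],[-0.067,-0.032,0,0,0,0,-1],[-0.067,-0.032,0,0,0,0,-1],[-0.067,-0.032,0,0,0,0,-1]]}}

```text
clock: 2.28
eef_pos: [0.3928, 0.3194, 0.2396]
tcp_rot: [0.0, 0.206, 0.979, 0.0]
wrist_force: [0.0, 0.1, 0.7]
width: 0.0854
gripper_force: 0.0
```

>>> {"method": "step_arm", "body": {"steps": [[-0.067,-0.032,0,0,0,0,-1],[-0.067,-0.032,0,0,0,0,-1],[-0.067,-0.032,0,0,0,0,-1],[-0.067,-0.032,0,0,0,0,-1],[-0.067,-0.032,0,0,0,0,-1]]}}

```text
clock: 2.7
eef_pos: [0.5139, 0.1784, 0.2395]
tcp_rot: [0.0, 0.206, 0.978, 0.0]
wrist_force: [-1.1, 0.2, 0.4]
width: 0.0854
gripper_force: 0.0
```

>>> {"method": "step_arm", "body": {"steps": [[-0.067,-0.032,0,0,0,0,-1],[-0.067,-0.032,0,0,0,0,-1],[-0.067,-0.032,0,0,0,0,-1],[-0.063,-0.03,0,0,0,0,-1],[0,0,0,0,0,0,-1]]}}

```text
clock: 3.12
eef_pos: [0.6117, 0.0643, 0.2388]
tcp_rot: [0.001, 0.209, 0.978, -0.001]
wrist_force: [0.6, 1.2, 0.5]
width: 0.0855
gripper_force: 0.0
```

```bash
python3 t.py .612 .064 .03 66.2
```

```text
pos [0.6117 0.0643 0.2388] yheading 65.8744557402591 down [ 0.0019 -0.0021 -1.    ] q [ 0.1059  0.341  -0.0103  1.2178 -0.0023  0.5269] F [0.6027 1.1888 0.4682] w 0.085468035891487 0.0 3.1167
shift units (tool now) [0.0004 0.0002 0.4175] turn z units -0.0036171584415656513
```

>>> {"method": "step_arm", "body": {"steps": [[0,0,0.078,0,0,0,-1],[0,0,0.078,0,0,0,-1],[0,0,0.078,0,0,0,-1],[0,0,0.078,0,0,0,-1],[0,0,0.05,0,0,0,-1]]}}

```text
clock: 3.53
eef_pos: [0.6058, 0.069, 0.0545]
tcp_rot: [-0.002, 0.206, 0.978, -0.001]
wrist_force: [-0.3, -0.1, -0.1]
width: 0.0857
gripper_force: 0.0
```

```bash
python3 t.py .612 .064 .011 66.2
python3 - <<'E'
from h import *
p=eyes.grab_frame("top");q=eyes.grab_frame("scene")
a=cv2.resize(p["pixels"][140:210,170:250],(400,350),interpolation=2);b=cv2.resize(q["pixels"][110:180,185:265],(400,350),interpolation=2)
cv2.imwrite("pics/pick.png",np.hstack([a,b]))
E
```

```text
pos [0.6058 0.069  0.0545] yheading 66.18036410160356 down [-0.004  -0.0003 -1.    ] q [ 0.1134  0.4647 -0.2707  0.8394  0.0002  0.5291] F [-0.3146 -0.1362 -0.0571] w 0.08569754879992278 0.0 3.5333
shift units (tool now) [-0.0157 -0.004   0.087 ] turn z units -0.00021817664884938242
```

View pics/pick.png

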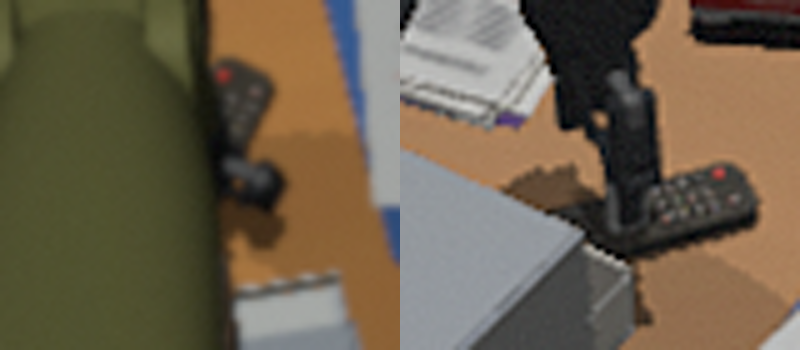

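>>> {"method": "step_arm", "body": {"steps": [[-0.0157,-0.004,0,0,0,0,-1],[0,0,0.044,0,0,0,-1],[0,0,0.038,0,0,0,-1],[0,0,0,0,0,0,-1]]}}

```text
clock: 3.97
eef_pos: [0.6149, 0.0637, 0.0171]
tcp_rot: [-0.0, 0.206, 0.978, -0.0]
wrist_force: [-1.8, 0.1, 0.7]
width: 0.0855
gripper_force: 0.0
```

```bash
python3 t.py .612 .064 .010 66.2
```

```text
pos [0.6149 0.0637 0.0171] yheading 66.16999073307714 down [-0.0003 -0.0001 -1.    ] q [ 0.1032  0.5163 -0.2861  0.7687 -0.0001  0.5191] F [-1.8031  0.0797  0.6569] w 0.08548688891411416 0.0 3.9667
shift units (tool now) [ 0.0057 -0.0018  0.0141] turn z units -0.0003334362991428937
```

>>> {"method": "step_arm", "body": {"steps": [[0.0057,-0.0018,0.014,0,0,0,-1],[0,0,0,0,0,0,1],[0,0,0,0,0,0,1],[0,0,0,0,0,0,1],[0,0,0,0,0,0,1]], "squeeze": 60}}

```text
clock: 4.38
eef_pos: [0.6131, 0.0646, 0.0123]
tcp_rot: [0.001, 0.206, 0.978, 0.001]
wrist_force: [-0.6, 0.6, 2.9]
width: 0.0452
gripper_force: 61.3
```

>>> {"method": "step_arm", "body": {"steps": [[0,0,0,0,0,0,1],[0,0,0,0,0,0,1],[0,0,0,0,0,0,1]]}}

```text
clock: 4.63
eef_pos: [0.6131, 0.0646, 0.0123]
tcp_rot: [0.001, 0.206, 0.978, 0.001]
wrist_force: [-1.1, 1.3, 6.5]
width: 0.0454
gripper_force: 61.7
```

```bash
python3 t.py .612 .064 .010 66.2
```

```text
pos [0.6131 0.0646 0.0123] yheading 66.19254317849737 down [ 0.0031  0.0007 -1.    ] q [ 0.1048  0.5167 -0.2986  0.7523  0.0004  0.5203] F [-1.1373  1.3266  6.5335] w 0.045412947633902 61.69632473727688 4.6333
shift units (tool now) [ 0.0016 -0.002   0.0046] turn z units -8.285357225143267e-05
```

>>> {"method": "step_arm", "body": {"steps": [[0,0,-0.02,0,0,0,1],[0,0,-0.06,0,0,0,1],[0,0,-0.06,0,0,0,1],[0,0,-0.06,0,0,0,1],[0,0,-0.06,0,0,0,1]]}}

```text
clock: 5.05
eef_pos: [0.6114, 0.0641, 0.1426]
tcp_rot: [0.0, 0.206, 0.978, -0.0]
wrist_force: [1.8, -0.2, -1.0]
width: 0.0453
gripper_force: 61.8
```

```bash
python3 t.py .458 -.265 .19 -45.2
python3 - <<'E'
from h import *
p=eyes.grab_frame("top");q=eyes.grab_frame("scene")
a=cv2.resize(p["pixels"][120:220,170:270],(400,400),interpolation=2);b=cv2.resize(q["pixels"][60:160,190:290],(400,400),interpolation=2)
cv2.imwrite("pics/lift.png",np.hstack([a,b]))
E
```

```text
pos [0.6114 0.0641 0.1426] yheading 66.17943057034732 down [ 0.0002 -0.0001 -1.    ] q [ 0.1045  0.3929 -0.16    1.0177 -0.0001  0.5202] F [ 1.7806 -0.1861 -0.9641] w 0.04527848573612665 61.81034688837826 5.05
shift units (tool now) [ 0.0147 -0.726  -0.0948] turn z units 1.2375492285594147
```

View pics/lift.png

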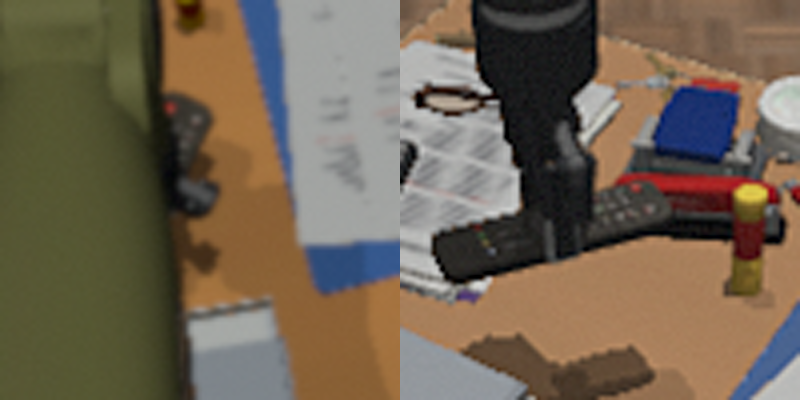

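>>> {"method": "step_arm", "body": {"steps": [[0,0,-0.065,0,0,0,1],[0,0,-0.065,0,0,0,1],[0,0,-0.065,0,0,0,1],[0,0,0,0,0,0.077,1],[0,0,0,0,0,0.077,1]]}}

```text
clock: 5.57
eef_pos: [0.613, 0.0643, 0.2409]
tcp_rot: [0.002, 0.326, 0.946, 0.001]
wrist_force: [0.0, -0.3, -2.2]
width: 0.0453
gripper_force: 62.0
```

>>> {"method": "step_arm", "body": {"steps": [[0,0,0,0,0,0.077,1],[0,0,0,0,0,0.077,1],[0,0,0,0,0,0.077,1],[0,0,0,0,0,0.077,1],[0,0,0,0,0,0.077,1]]}}

```text
clock: 5.98
eef_pos: [0.6112, 0.0641, 0.2377]
tcp_rot: [-0.0, 0.593, 0.806, -0.0]
wrist_force: [-0.2, -0.3, -0.9]
width: 0.0453
gripper_force: 62.0
```

>>> {"method": "step_arm", "body": {"steps": [[0,0,0,0,0,0.077,1],[0,0,0,0,0,0.077,1],[0,0,0,0,0,0.077,1],[0,0,0,0,0,0.077,1],[0,0,0,0,0,0.077,1]]}}

```text
clock: 6.4
eef_pos: [0.6112, 0.0641, 0.2377]
tcp_rot: [-0.0, 0.806, 0.593, -0.0]
wrist_force: [-0.5, -0.9, -0.6]
width: 0.0455
gripper_force: 62.0
```

>>> {"method": "step_arm", "body": {"steps": [[0,0,0,0,0,0.077,1],[0,0,0,0,0,0.077,1],[0,0,0,0,0,0.077,1],[0,0,0,0,0,0.077,1],[0,0,0,0,0,0,1]]}}

```text
clock: 6.82
eef_pos: [0.6112, 0.0641, 0.2377]
tcp_rot: [-0.0, 0.923, 0.384, -0.0]
wrist_force: [-0.3, -0.0, -1.7]
width: 0.0456
gripper_force: 62.0
```

```bash
python3 t.py .458 -.265 .19 -45.2
```

```text
pos [0.6112 0.0641 0.2377] yheading -44.872865901266806 down [-0.0006 -0.0002 -1.    ] q [ 0.1045  0.3423 -0.0108  1.2183 -0.0001  2.4585] F [-0.2516 -0.0022 -1.7463] w 0.04557323754809783 61.9931917192298 6.8167
shift units (tool now) [-0.6826  0.2472  0.0958] turn z units 0.003634823319257742
```

>>> {"method": "step_arm", "body": {"steps": [[-0.068,0.0247,0,0,0,0.0036,1],[-0.068,0.0247,0,0,0,0,1],[-0.068,0.0247,0,0,0,0,1],[-0.068,0.0247,0,0,0,0,1],[-0.068,0.0247,0,0,0,0,1]]}}

```text
clock: 7.23
eef_pos: [0.534, -0.1009, 0.2378]
tcp_rot: [0.0, 0.923, 0.385, -0.0]
wrist_force: [1.0, -0.6, -2.1]
width: 0.0448
gripper_force: 62.0
```

>>> {"method": "step_arm", "body": {"steps": [[-0.068,0.0247,0,0,0,0,1],[-0.068,0.0247,0,0,0,0,1],[-0.068,0.0247,0,0,0,0,1],[-0.068,0.0247,0,0,0,0,1],[-0.068,0.0247,0,0,0,0,1]]}}

```text
clock: 7.65
eef_pos: [0.4573, -0.2649, 0.238]
tcp_rot: [0.0, 0.923, 0.384, 0.0]
wrist_force: [0.1, -0.1, -1.7]
width: 0.0455
gripper_force: 62.0
```

>>> {"method": "step_arm", "body": {"steps": [[0,0,0.07,0,0,0,1],[0,0,0.07,0,0,0,1],[0,0,0.07,0,0,0,1],[0,0,0.06,0,0,0,1],[0,0,0,0,0,0,1]]}}

```text
clock: 8.07
eef_pos: [0.4541, -0.2614, 0.0972]
tcp_rot: [-0.004, 0.923, 0.384, -0.003]
wrist_force: [-0.9, 0.8, -1.2]
width: 0.0453
gripper_force: 62.0
```

```bash
python3 t.py .458 -.265 .05 -45.2;  python3 - <<'E'
from h import *
np.set_printoptions(precision=4,suppress=True)
z=r.state()["eef_pos"][2]-.0123
p=eyes.grab_frame("top");q=eyes.grab_frame("scene")
for P in(p,q):
  for k,h in dict(remote=z,remote_front=z,remote_rear=z,contact_wall=.028,seat=.014,clips_rear=.033).items():
    for d in place_of(k,P)[:1]: print(k,np.round(d["centre"],1),round(d["confidence"],2),at(P,d["centre"],h))
def big(a,y,x,h,w,f):
    b=cv2.resize(a[y:y+h,x:x+w],None,fx=f,fy=f,interpolation=2)
    for i in range(0,w,10): cv2.putText(b,str(x+i),(i*f,8),0,.3,(255,255,255),1)
    for i in range(0,h,10): cv2.putText(b,str(y+i),(0,i*f+4),0,.3,(255,255,255),1)
    return b
cv2.imwrite("pics/over.png",np.hstack([big(p["pixels"],180,260,75,75,5),big(q["pixels"],195,230,75,80,5)]))
E
```

```text
pos [ 0.4541 -0.2614  0.0972] yheading -44.86852082843091 down [-0.0086  0.0049 -1.    ] q [-0.5222  0.283  -0.4309  0.8668 -0.      1.8317] F [-0.901   0.8099 -1.1797] w 0.04526447446455564 62.02633464796236 8.0667
shift units (tool now) [0.0006 0.0115 0.0944] turn z units 0.003683101906323256
remote [219.3 302.7] 0.72 [ 0.4503 -0.2601  0.0849]
remote_rear [201.8 286. ] 0.51 [ 0.5079 -0.2034  0.0849]
contact_wall [201.6 288. ] 0.43 [ 0.5154 -0.2154  0.028 ]
seat [214.2 301.2] 0.59 [ 0.4735 -0.2638  0.014 ]
clips_rear [212.  293.1] 0.5 [ 0.4788 -0.2331  0.033 ]
remote [236.6 279. ] 0.96 [ 0.4569 -0.2659  0.0849]
remote_front [273.3 275.7] 0.92 [ 0.3852 -0.3204  0.0849]
seat [253.9 277.6] 0.91 [ 0.4571 -0.2662  0.014 ]
clips_rear [233.9 272.6] 0.95 [ 0.4805 -0.2283  0.033 ]
```

View pics/over.png

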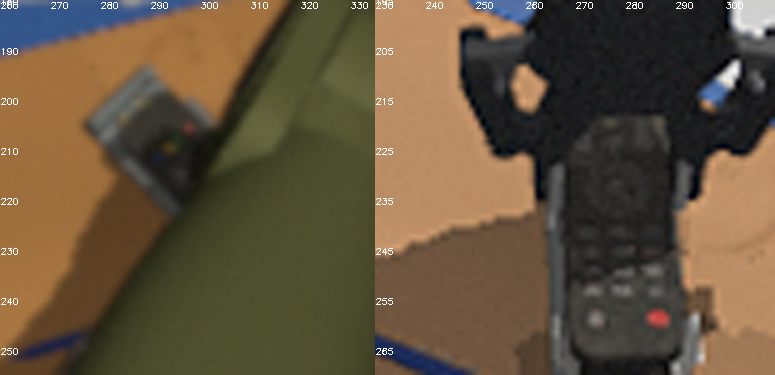

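Run:
```python
from h import *
from scipy.spatial.transform import Rotation as R
np.set_printoptions(precision=3,suppress=True)
s=r.state(); q=s["tcp_rot"];T=R.from_quat([q[1],q[2],q[3],q[0]]).as_matrix();e=s["eef_pos"]
p=eyes.grab_frame("top");c=eyes.grab_frame("scene"); print(e)
for z in(0.0123,0.003,-.0067):
  print(z,"rear top",np.array(proj(p,e+T@[.0815,0,z])),"front scene",np.array(proj(c,e+T@[-.0815,0,z])))
for P,n,rc in((p,"rear",(204.3,286.4)),(c,"front",(266,280))):
  for z in(.0123,.003,-.0067): print(n,z,T.T@(at(P,rc,e[2]-z)-e)*1000)
# wall inner-face top edge (cradle est) in top
C=np.array([.4584,-.266]);a=np.radians(-135.2);print("wall inner top",proj(p,[*(C-.085*np.array([np.cos(a),np.sin(a)])),.028]))
```

```text
[ 0.459 -0.264  0.103]
0.0123 rear top [199.156 286.973] front scene [267.17  281.279]
0.003 rear top [198.823 287.228] front scene [264.837 281.533]
-0.0067 rear top [198.471 287.497] front scene [262.358 281.803]
rear 0.0123 [ 70.386 -13.517  12.302]
rear 0.003 [ 70.245 -14.823   3.001]
rear -0.0067 [ 70.098 -16.185  -6.699]
front 0.0123 [-78.781  -2.44   12.294]
front 0.003 [-84.109  -3.262   2.993]
front -0.0067 [-89.666  -4.12   -6.707]
wall inner top [np.float64(200.61018739111523), np.float64(285.37020144901663)]
```

```bash
python3 t.py .456 -.268 .055 -45.2
```

```text
pos [ 0.4586 -0.2636  0.1028] yheading -45.01894405779157 down [-0. -0. -1.] q [-0.5217  0.2781 -0.4231  0.8696 -0.      1.8349] F [ 0.396   0.2642 -1.0718] w 0.04561818612446343 62.04986234806711 8.8667
shift units (tool now) [-0.0099  0.0026  0.0957] turn z units 0.002011732691204789
```

>>> {"method": "step_arm", "body": {"steps": [[-0.0099,0.0026,0,0,0,0.002,1],[0,0,0.05,0,0,0,1],[0,0,0.045,0,0,0,1],[0,0,0,0,0,0,1],[0,0,0,0,0,0,1]], "squeeze": 100}}

```text
clock: 9.28
eef_pos: [0.4554, -0.2681, 0.0549]
tcp_rot: [-0.001, 0.925, 0.381, -0.001]
wrist_force: [0.0, -0.1, -0.3]
width: 0.0444
gripper_force: 105.2
```

>>> {"method": "step_arm", "body": {"steps": [[0,0,0.006,0,0,0,1],[0,0,0.006,0,0,0,1],[0,0,0,0,0,0,1],[0,0,0,0,0,0,1]]}}

```text
clock: 9.62
eef_pos: [0.4567, -0.2684, 0.05]
tcp_rot: [0.001, 0.925, 0.381, 0.001]
wrist_force: [1.4, -1.2, -0.1]
width: 0.044
gripper_force: 105.1
```

```bash
python3 t.py .456 -.268 .0263 -45.2
```

```text
pos [ 0.4567 -0.2684  0.05  ] yheading -45.20583657448296 down [ 0.0014 -0.0007 -1.    ] q [-0.5314  0.3368 -0.4815  0.7509  0.0001  1.8284] F [ 1.3622 -1.2131 -0.0958] w 0.04402356132649904 105.1028199121356 9.6167
shift units (tool now) [-0.0004 -0.0016  0.0475] turn z units -6.485082758839806e-05
```

>>> {"method": "step_arm", "body": {"steps": [[0,0,0.006,0,0,0,1],[0,0,0.006,0,0,0,1],[0,0,0,0,0,0,1],[0,0,0,0,0,0,1]]}}

```text
clock: 9.95
eef_pos: [0.4573, -0.2689, 0.0452]
tcp_rot: [0.001, 0.925, 0.381, 0.001]
wrist_force: [-1.2, -0.6, 10.0]
width: 0.044
gripper_force: 106.6
```

>>> {"method": "step_arm", "body": {"steps": [[0,0,0.006,0,0,0,1],[0,0,0,0,0,0,1],[0,0,0,0,0,0,1]]}}

```text
clock: 10.2
eef_pos: [0.4573, -0.2686, 0.0419]
tcp_rot: [0.001, 0.925, 0.381, 0.001]
wrist_force: [-1.0, 0.9, 8.1]
width: 0.0438
gripper_force: 106.1
```

```bash
python3 t.py .456 -.268 .0263 -45.2
```

```text
pos [ 0.4573 -0.2686  0.0419] yheading -45.209665679636956 down [ 0.0027 -0.0012 -1.    ] q [-0.5312  0.3468 -0.4896  0.7314  0.0003  1.8286] F [-0.9541  0.9407  8.0982] w 0.043818132708157986 106.14844154566526 10.2
shift units (tool now) [-0.0011 -0.0027  0.0312] turn z units -0.00010739644041058859
```

Forces look as expected for the clips; keep pressing.

>>> {"method": "step_arm", "body": {"steps": [[0,0,0.008,0,0,0,1],[0,0,0.006,0,0,0,1],[0,0,0,0,0,0,1],[0,0,0,0,0,0,1]]}}

```text
clock: 10.53
eef_pos: [0.4569, -0.2682, 0.0342]
tcp_rot: [0.001, 0.925, 0.381, 0.001]
wrist_force: [0.6, 1.2, 5.5]
width: 0.0438
gripper_force: 105.9
```

>>> {"method": "step_arm", "body": {"steps": [[0,0,0.006,0,0,0,1],[0,0,0.005,0,0,0,1],[0,0,0,0,0,0,1],[0,0,0,0,0,0,1]]}}

```text
clock: 10.87
eef_pos: [0.4552, -0.2677, 0.0273]
tcp_rot: [-0.001, 0.925, 0.381, -0.001]
wrist_force: [-0.7, 0.1, -1.8]
width: 0.044
gripper_force: 105.2
```

```bash
python3 t.py .456 -.268 .0263 -45.2
```

```text
pos [ 0.4552 -0.2677  0.0273] yheading -45.191461392518256 down [-0.0015  0.0005 -1.    ] q [-0.5314  0.3651 -0.5037  0.7035 -0.0003  1.8282] F [-0.7308  0.1351 -1.8122] w 0.04400995684587215 105.15596866607666 10.8667
shift units (tool now) [0.0007 0.0015 0.0019] turn z units 9.487341646384885e-05
```

>>> {"method": "step_arm", "body": {"steps": [[0,0,0.004,0,0,0,1],[0,0,0.004,0,0,0,1],[0,0,0,0,0,0,1],[0,0,0,0,0,0,1]]}}

```text
clock: 11.2
eef_pos: [0.4557, -0.268, 0.0265]
tcp_rot: [0.0, 0.925, 0.381, -0.0]
wrist_force: [-8.6, 5.1, 30.5]
width: 0.0444
gripper_force: 109.0
```

```bash
python3 t.py .456 -.268 .0263 -45.2
```

```text
pos [ 0.4557 -0.268   0.0265] yheading -45.2068582540866 down [ 0.0001 -0.0003 -1.    ] q [-0.5315  0.3658 -0.505   0.6998 -0.0002  1.8283] F [-8.6333  5.1005 30.4575] w 0.04437892152486833 109.0330945327878 11.2
shift units (tool now) [0.0004 0.0004 0.0004] turn z units -7.620282318438538e-05
```

>>> {"method": "step_arm", "body": {"steps": [[0,0,-0.005,0,0,0,1],[0.003,-0.001,0,0,0,0,1],[0,0,0,0,0,0,1],[0,0,0,0,0,0,1]]}}

```text
clock: 11.53
eef_pos: [0.4571, -0.2666, 0.0266]
tcp_rot: [0.0, 0.925, 0.381, 0.0]
wrist_force: [-0.6, 1.0, 7.7]
width: 0.0441
gripper_force: 106.2
```

>>> {"method": "step_arm", "body": {"steps": [[0.003,0,0,0,0,0,1],[0,0,0,0,0,0,1],[0,0,0,0,0,0,1]]}}

```text
clock: 11.78
eef_pos: [0.4572, -0.2666, 0.0266]
tcp_rot: [0.001, 0.925, 0.381, -0.001]
wrist_force: [-4.2, -3.5, 8.0]
width: 0.044
gripper_force: 106.4
```

>>> {"method": "step_arm", "body": {"steps": [[0.003,0,0,0,0,0,1],[0,0,0,0,0,0,1],[0,0,0,0,0,0,1]]}}

```text
clock: 12.03
eef_pos: [0.4581, -0.2658, 0.0266]
tcp_rot: [0.001, 0.925, 0.381, -0.001]
wrist_force: [-4.2, -3.8, 8.5]
width: 0.0439
gripper_force: 106.4
```

```bash
python3 t.py .4587 -.2655 .0263 -45.2
```

```text
pos [ 0.4581 -0.2658  0.0266] yheading -45.2446238849137 down [-0.0019 -0.003  -1.    ] q [-0.5237  0.3674 -0.5022  0.7013 -0.0035  1.8368] F [-4.218  -3.7737  8.4791] w 0.043900026528552155 106.39806021004915 12.0333
shift units (tool now) [0.0013 0.0004 0.0006] turn z units -0.0004958209434855279
```

>>> {"method": "step_arm", "body": {"steps": [[0.004,0,0,0,0,0,1],[0,0,0,0,0,0,1],[0,0,0,0,0,0,1]]}}

```text
clock: 12.28
eef_pos: [0.4597, -0.2644, 0.0266]
tcp_rot: [0.001, 0.925, 0.381, -0.001]
wrist_force: [-4.8, -3.5, 7.7]
width: 0.0443
gripper_force: 106.3
```

>>> {"method": "step_arm", "body": {"steps": [[0.004,0,0,0,0,0,1],[0,0,0,0,0,0,1],[0,0,0,0,0,0,1]]}}

```text
clock: 12.53
eef_pos: [0.4613, -0.2631, 0.0266]
tcp_rot: [0.001, 0.925, 0.381, -0.001]
wrist_force: [-4.4, -3.1, 7.2]
width: 0.0441
gripper_force: 106.3
```

>>> {"method": "step_arm", "body": {"steps": [[0.003,0,0,0,0,0,1],[0,0,0,0,0,0,1],[0,0,0,0,0,0,1]]}}

```text
clock: 12.78
eef_pos: [0.4623, -0.2621, 0.0266]
tcp_rot: [0.001, 0.925, 0.381, -0.001]
wrist_force: [-3.4, -4.1, 7.6]
width: 0.0442
gripper_force: 106.2
```

>>> {"method": "step_arm", "body": {"steps": [[0.003,0,0,0,0,0,1],[0,0,0,0,0,0,1],[0,0,0,0,0,0,1]]}}

```text
clock: 13.03
eef_pos: [0.4634, -0.2611, 0.0266]
tcp_rot: [0.001, 0.925, 0.381, -0.001]
wrist_force: [-4.0, -4.1, 7.8]
width: 0.0443
gripper_force: 106.2
```

```bash
python3 t.py .4587 -.2655 .0263 -45.2;  python3 - <<'E'
from h import *
p=eyes.grab_frame("top");q=eyes.grab_frame("scene")
def big(a,y,x,h,w,f):
    b=cv2.resize(a[y:y+h,x:x+w],None,fx=f,fy=f,interpolation=2)
    for i in range(0,w,10): cv2.putText(b,str(x+i),(i*f,8),0,.3,(255,255,255),1)
    for i in range(0,h,10): cv2.putText(b,str(y+i),(0,i*f+4),0,.3,(255,255,255),1)
    return b
cv2.imwrite("pics/wall.png",np.hstack([big(p["pixels"],185,270,40,40,10),big(q["pixels"],215,240,75,50,8)[:400],np.zeros((400,0,3),np.uint8)]))
cv2.imwrite("pics/wall.png",np.hstack([big(p["pixels"],185,270,50,40,10),cv2.resize(big(q["pixels"],210,245,80,60,6),(375,500))]))
E
```

```text
pos [ 0.4634 -0.2611  0.0266] yheading -45.244531101026986 down [-0.0013 -0.0032 -1.    ] q [-0.511   0.3704 -0.4975  0.7024 -0.0035  1.8495] F [-3.9601 -4.1136  7.7944] w 0.04426632279554295 106.22884623706341 13.0333
shift units (tool now) [-0.0129 -0.0002  0.0007] turn z units -0.0004947900114109258
```

View pics/wall.png

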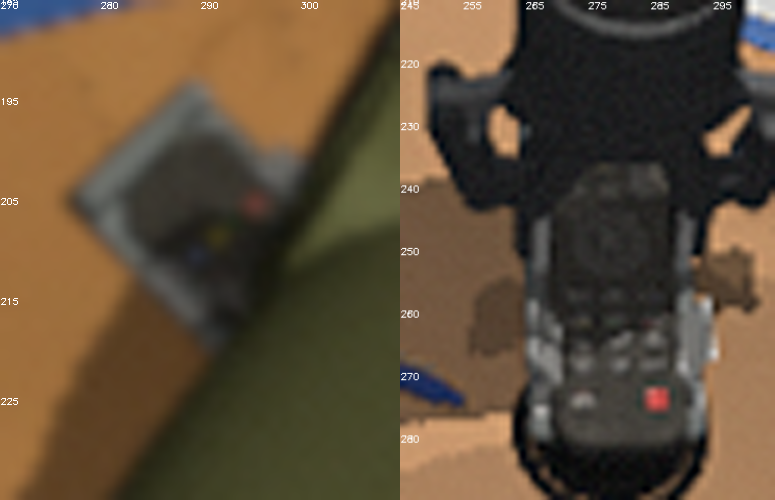

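Run:
```python
from h import *
np.set_printoptions(precision=1,suppress=True)
p=eyes.grab_frame("top");c=eyes.grab_frame("scene")
C=np.array([.4587,-.2655]);a=np.radians(-135.2);R2=np.array([[np.cos(a),np.sin(a)],[-np.sin(a),np.cos(a)]])
f=lambda P,rc,z:R2@(at(P,rc,z)[:2]-C)*1000
for z in(.014,.024,.033):print(z,"front",f(c,(280.8,279),z),"rear",f(p,(200.5,286),z))
for n,P in(("top",p),("sc",c)):
  for k,z in dict(remote=.014,remote_front=.014,remote_rear=.014,seat=.014).items():
    for d in place_of(k,P)[:1]: print(n,k,round(d["confidence"],2),f(P,d["centre"],z))
```

```text
0.014 front [70.4 -1.3] rear [-83.5   4.1]
0.024 front [75.6 -2.1] rear [-83.3   2.6]
0.033 front [80.4 -2.8] rear [-83.1   1.3]
top remote 0.54 [-16.    0.1]
top remote_rear 0.49 [-84.9  -1.5]
top seat 0.73 [-3.2  3.9]
sc remote 0.75 [-3.5  0.6]
sc remote_front 0.62 [83.8 -3.4]
sc seat 0.78 [ 4.8 -8.9]
```

>>> {"method": "step_arm", "body": {"steps": [[0.003,0,0,0,0,0,1],[0,0,0,0,0,0,1],[0,0,0,0,0,0,1]]}}

```text
clock: 13.88
eef_pos: [0.4644, -0.26, 0.0266]
tcp_rot: [0.001, 0.925, 0.381, -0.001]
wrist_force: [-3.1, -3.8, 7.2]
width: 0.0439
gripper_force: 106.2
```

>>> {"method": "step_arm", "body": {"steps": [[0.002,0,0,0,0,0,1],[0,0,0,0,0,0,1],[0,0,0,0,0,0,1]]}}

```text
clock: 14.13
eef_pos: [0.4648, -0.2596, 0.0266]
tcp_rot: [0.001, 0.925, 0.381, -0.002]
wrist_force: [-5.1, -4.1, 7.7]
width: 0.0441
gripper_force: 106.3
```

>>> {"method": "step_arm", "body": {"steps": [[0.002,0,0,0,0,0,1],[0,0,0,0,0,0,1],[0,0,0,0,0,0,1]]}}

```text
clock: 14.38
eef_pos: [0.4649, -0.2595, 0.0266]
tcp_rot: [0.002, 0.925, 0.38, -0.003]
wrist_force: [-7.2, -6.7, 9.9]
width: 0.0441
gripper_force: 106.4
```

>>> {"method": "step_arm", "body": {"steps": [[0.002,0,0,0,0,0,1],[0,0,0,0,0,0,1],[0,0,0,0,0,0,1]]}}

```text
clock: 14.63
eef_pos: [0.4649, -0.2595, 0.0266]
tcp_rot: [0.002, 0.925, 0.38, -0.003]
wrist_force: [-8.4, -8.8, 10.7]
width: 0.0446
gripper_force: 106.5
```

>>> {"method": "step_arm", "body": {"steps": [[-0.008,0,0,0,0,0,1],[-0.004,0,0,0,0,0,1],[0,0,0,0,0,0,1],[0,0,0,0,0,0,1]]}}

```text
clock: 14.97
eef_pos: [0.4637, -0.2608, 0.0266]
tcp_rot: [0.0, 0.925, 0.381, 0.001]
wrist_force: [2.0, 1.6, 6.2]
width: 0.0442
gripper_force: 106.0
```

```bash
python3 t.py .4626 -.2618 .0263 -45.2
```

```text
pos [ 0.4637 -0.2608  0.0266] yheading -45.20487087779929 down [ 0.0015 -0.0002 -1.    ] q [-0.5127  0.3699 -0.4983  0.7012  0.0006  1.847 ] F [1.9536 1.6032 6.1608] w 0.04415518842711261 105.98033141344786 14.9667
shift units (tool now) [-0.0029 -0.      0.0006] turn z units -5.412086443649223e-05
```

Back 1.5–2 mm more, then a last press and release.

>>> {"method": "step_arm", "body": {"steps": [[-0.005,0,0,0,0,0,1],[0,0,0,0,0,0,1],[0,0,0.003,0,0,0,1],[0,0,0,0,0,0,1]]}}

```text
clock: 15.3
eef_pos: [0.4621, -0.2623, 0.0265]
tcp_rot: [0.0, 0.924, 0.381, 0.001]
wrist_force: [-2.0, 4.0, 20.5]
width: 0.0441
gripper_force: 107.9
```

```bash
python3 t.py .4626 -.2618 .0263 -45.2
```

```text
pos [ 0.4621 -0.2623  0.0265] yheading -45.18212745432802 down [ 0.0022  0.0001 -1.    ] q [-0.5171  0.3688 -0.5002  0.6999  0.0012  1.8423] F [-2.0107  4.0047 20.4646] w 0.04408957278535215 107.88190092891455 15.3
shift units (tool now) [ 0.0015 -0.      0.0005] turn z units 0.00019858384079982886
```

>>> {"method": "step_arm", "body": {"steps": [[0,0,-0.004,0,0,0,1],[0,0,0,0,0,0,-1],[0,0,0,0,0,0,-1],[0,0,0,0,0,0,-1],[0,0,0,0,0,0,-1]]}}

```text
clock: 15.72
eef_pos: [0.4605, -0.2622, 0.0262]
tcp_rot: [-0.0, 0.925, 0.381, -0.0]
wrist_force: [-0.3, -0.2, 0.6]
width: 0.0852
gripper_force: 0.0
```

>>> {"method": "step_arm", "body": {"steps": [[0,0,-0.03,0,0,0,-1],[0,0,-0.06,0,0,0,-1],[0,0,-0.06,0,0,0,-1],[0,0,-0.06,0,0,0,-1],[0,0,-0.06,0,0,0,-1]]}}

```text
clock: 16.13
eef_pos: [0.4604, -0.2622, 0.1627]
tcp_rot: [-0.0, 0.925, 0.381, -0.0]
wrist_force: [0.4, -0.0, 0.4]
width: 0.0855
gripper_force: 0.0
```

>>> {"method": "step_arm", "body": {"steps": [[0.05,-0.06,-0.02,0,0,0,-1],[0.05,-0.06,0,0,0,0,-1],[0.05,-0.06,0,0,0,0,-1],[0.05,-0.06,0,0,0,0,-1],[0.05,-0.06,0,0,0,0,-1]]}}

```text
clock: 16.55
eef_pos: [0.4434, -0.0665, 0.1717]
tcp_rot: [0.0, 0.925, 0.381, 0.0]
wrist_force: [0.7, 0.5, 0.3]
width: 0.0858
gripper_force: 0.0
```

```bash
python3 t.py .4626 -.2618 .0263 -45.2
python3 - <<'E'
from h import *
p=eyes.grab_frame("top");q=eyes.grab_frame("scene")
def big(a,y,x,h,w,f): return cv2.resize(a[y:y+h,x:x+w],None,fx=f,fy=f,interpolation=2)
cv2.imwrite("pics/end.png",np.hstack([big(p["pixels"],185,265,70,60,6),big(q["pixels"],215,245,70,70,6)]))
E
```

```text
pos [ 0.4434 -0.0665  0.1717] yheading -45.26084872874523 down [ 0.0001 -0.0001 -1.    ] q [-0.1488  0.0714 -0.5041  0.9952 -0.0001  2.212 ] F [0.7364 0.532  0.2604] w 0.08583649215427396 0.0 16.55
shift units (tool now) [-0.2477  0.3045  0.2908] turn z units -0.0006760969860580859
```

View pics/end.png

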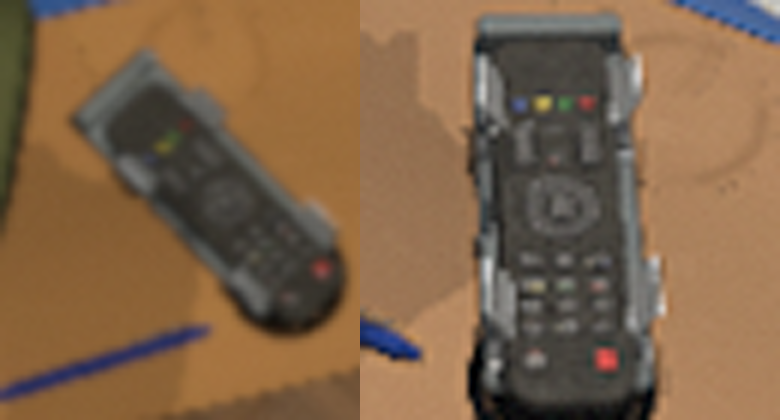

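>>> {"method": "step_arm", "body": {"steps": [[-0.05,0.061,0,0,0,0,1],[-0.05,0.061,0,0,0,0,1],[-0.05,0.061,0,0,0,0,1],[-0.05,0.061,0,0,0,0,1],[-0.048,0.061,0,0,0,0,1]]}}

```text
clock: 17.07
eef_pos: [0.463, -0.2659, 0.1715]
tcp_rot: [0.0, 0.925, 0.381, -0.0]
wrist_force: [0.5, 1.4, 0.1]
width: 0.0254
gripper_force: 0.0
```

>>> {"method": "step_arm", "body": {"steps": [[0,0,0.07,0,0,0,1],[0,0,0.07,0,0,0,1],[0,0,0.07,0,0,0,1],[0,0,0.035,0,0,0,1],[0,0,0,0,0,0,1]]}}

```text
clock: 17.48
eef_pos: [0.4596, -0.2623, 0.0447]
tcp_rot: [-0.003, 0.925, 0.381, -0.003]
wrist_force: [-1.2, 0.5, -0.7]
width: -0.0
gripper_force: 0.0
```

>>> {"method": "step_arm", "body": {"steps": [[0,0,0.006,0,0,0,1],[0,0,0.004,0,0,0,1],[0,0,0,0,0,0,1],[0,0,0,0,0,0,1]]}}

```text
clock: 17.82
eef_pos: [0.4646, -0.2641, 0.0458]
tcp_rot: [0.001, 0.925, 0.381, 0.001]
wrist_force: [0.4, 0.3, -0.3]
width: 0.0001
gripper_force: 0.0
```

>>> {"method": "step_arm", "body": {"steps": [[0,0,0.006,0,0,0,1],[0,0,0,0,0,0,1],[0,0,0,0,0,0,1]]}}

```text
clock: 18.07
eef_pos: [0.4636, -0.2635, 0.0416]
tcp_rot: [0.0, 0.925, 0.381, 0.0]
wrist_force: [-0.1, -0.2, 0.4]
width: -0.0
gripper_force: 0.0
```

>>> {"method": "step_arm", "body": {"steps": [[0,0,0.005,0,0,0,1],[0,0,0,0,0,0,1],[0,0,0,0,0,0,1]]}}

```text
clock: 18.32
eef_pos: [0.464, -0.2637, 0.0401]
tcp_rot: [0.001, 0.925, 0.381, 0.0]
wrist_force: [-2.4, 2.5, 11.2]
width: 0.0003
gripper_force: 6.0
```

>>> {"method": "step_arm", "body": {"steps": [[0,0,-0.03,0,0,0,1],[0,0,-0.07,0,0,0,1],[0,0,-0.07,0,0,0,1],[0,0,-0.07,0,0,0,1],[0,0,0,0,0,0,1]]}}

```text
clock: 18.73
eef_pos: [0.4672, -0.2656, 0.1657]
tcp_rot: [0.004, 0.925, 0.381, 0.003]
wrist_force: [1.2, -0.4, 0.1]
width: 0.0
gripper_force: 0.0
```

```bash
python3 -c "
from h import *
q=eyes.grab_frame('scene');print(r.state()['eef_pos'],r.state()['wrist_force']);print(finish_job())"
```

```text
[ 0.46616579 -0.26500806  0.16284653] [-0.19183423 -0.68766053 -0.87907064]
the job is handed in; nothing more can be done
None
```

The remote is in the cradle, keys up, with the coloured-key end at the contact wall. A last press found its top at about 33 mm, the height for lying flat on the floor; that the clips snapped is judged from the force drop and the pictures. The arm is clear and the job was handed in at about 19 s.

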